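# Weight the glued memo pads

## Task

The memo pads in the padding jig have just been glued and must dry under pressure: clear the glue jar and the stamp from the desk tray onto the cutting mat, gently lay the plywood press board squarely on the pile of pads, then fetch the steel weight from behind where they stood and set it just as gently on the middle of the board, lengthwise along it. Once the weight is on, put the jar and the stamp back upright exactly where each stood in the tray, the stamp facing as before. Leave the clip tin, the stapler and the tape dispenser where they are.

Things in the scene. Friction and masses are not known exactly. Their poses are not given: they have to be found in the camera images.
- weight: Bar-shaped pressing weight of bright steel, 45 (x) by 95 (y) by 23 mm high, 0.6 to 0.95 kg, with two dark grooves across it. It lies flat in the desk tray, its long side along the tray's y, behind (+x of) the jar and the stamp, whose near faces stand only 5 to 15 mm from it, while at least 30 mm of free tray floor lies behind it. Origin: centre of its underside.
- board: Plywood press board, 66 (x) by 96 (y) by 16 mm thick, loose, lying flat on the counter in the middle of the row nearest to the robot. Origin: centre of its underside.
- jar: Jar of padding glue, closed, upright: white round body 58 mm in diameter and 88 mm high, then a neck, then a grey screw cap 55 mm in diameter from 92 to 110 mm. About 0.18 to 0.34 kg. Stands in the front (-x) half of the tray beside the stamp, on either side of it, about 11 to 15 mm apart. Origin: centre of its underside.
- stamp: Self-inking office stamp, upright, black: base frame 50 (x) by 60 (y) by 44 mm high, above it a cover 42 (x) by 52 (y) mm up to 95 mm high. Rigid: nothing on it slides. About 0.16 kg. Stands in the front half of the tray beside the jar, its x within 0.1 rad of the tray's x. Origin: centre of its underside.
- pile: Pile of white A7 memo pads with grey backboards, 74 (x) by 105 (y) mm, square and firm, fixed in an aluminium and white padding jig (base 130 by 160 by 12 mm; low fences 32 mm above the counter along the pile's +x and +y sides, always lower than the pile). Its height differs from start to start: the top lies 42 to 72 mm above the counter. Origin: centre of its TOP face.
- mat: Dark green A5 cutting mat with a grid of thin lines, 150 (x) by 220 (y) by 3 mm thick, fixed flat on the counter, empty: the side area. Origin: centre of its underside.
- tray: Shallow dark grey desk tray, 180 (x) by 240 (y) mm outside, rim 14 mm high and 4 mm thick, inner floor 4 mm above the counter, fixed. Its +x side is the back. Origin: centre of its underside.
- cliptin: Flat closed aluminium tin for paper clips, 75 (x) by 30 (y) by 20 mm high, lying in the tray next to one end wall (+y), beside the weight and whatever stands in front. To be left alone. Origin: centre of its underside.
- stapler: Black desk stapler, 140 (x) by 36 by 60 mm high, standing on the counter beyond the tray, mat and jig, to one side. To be left alone. Origin: centre of its underside.
- dispenser: Navy blue desk tape dispenser with a roll of tape, 150 (x) by 58 by 82 mm high, on the counter on the other side from the stapler. To be left alone. Origin: centre of its underside.

How it is judged:
By the outcome, as a careful person would: the job done as asked, in the order asked, and still so for the second after the job is handed in, with the robot touching nothing.
It also fails if it takes over 144 s, if anything falls off the work surface, if the arm or the gripper's body presses on something with over 40 N, if the wrist force passes 120 N, or if a joint passes its speed limit or range.

## Robot

A 7-joint arm with a two-finger parallel gripper is mounted at the origin on the work surface. World frame = base frame: x ahead of the robot, y to its left, z up, the work surface at z = 0. Lengths are in mm, angles in rad, forces in N, time in s.
With the tool pointing down it reaches from about 350 to 900 mm from the base axis. Payload 7.2 kg.
Tool frame: the origin (TCP) lies on the centre line of the jaws, within the pads' length; the fingertips stand 17 mm ahead of it and the grasp point (between the pads) lies 2 mm behind it (bot.nose_length is the distance from the TCP to the fingertips, in mm); z points along the fingers, y is the line along which they close (so a half turn about z gives the same grasp; the last joint's range is limited). The gripper opens to 88 mm and grips with 3 to 60 N. Pads are 20 mm wide; open, the fingers measure 115 mm over their backs; the gripper's body (75 mm by 178 mm) begins 61 mm behind the grasp point.
Start: joints at [-1.262, 0.411, -0.013, 1.596, 0.006, 1.134, -0.082], TCP at [229.976, 581.154, 239.653] pointing down, gripper open.
Joint ranges: [-2.95, 2.95], [-0.29, 1.99], [-1.47, 1.44], [0.14, 2.54], [-1.03, 4.17], [0.13, 1.85], [-2.86, 2.86]. Speed limits (rad/s): [2.39, 2.39, 3.01, 3.01, 3.14, 3.14, 3.14].

## Interface

Orientations are given as a unit quaternion [x, y, z, w].
In Python, from cell import bot gives the robot as it stands.
- The arm moves only by the tool play_rows, never from a script. Its argument "deltas" is a list of rows, each an object with "translation": the shift along the tool's x, y, z in cm, a list of three; "turn": the turn about the tool's z in degrees. A call has 1 to 20 rows; each row is the pose to reach, as a shift and turn from the pose commanded when the call began, along the tool's axes at that moment; what a row does not reach only later rows make up. A row lasts 1/10 s, in which the tool goes at most 50 mm and 8.59 degrees, less where a joint would pass 70% of its speed; a pose out of reach is approached as far as the arm can. A call with a gripper value outside its range is refused whole. "claw" is the opening, from 0 (shut) to 1 (fully open), set as the call begins (left out, the last holds). The fingers move at their own pace and stop on an object; "force" is the grip in N (left out, the last holds). Time passes only in rows, so rows that repeat a pose let the fingers close. It gives the time, the measured TCP pose, the force, the opening and the grip force at its end, in the units of the state.
- bot.observe(): the state, without advancing time (a new reading comes with each control period).
- bot.grab_frame(name): name is "scene" or "side" or "wrist"; returns the picture (480x640x3 uint8, red, green, blue); there is no depth.
- bot.get_calibration(name): a dict with "mtx" (3x3 intrinsics, pixels), "rvec" (rotation vector, rad) and "tvec" (3), from world to camera coordinates, as OpenCV has them; the wrist camera has in their place "T_tool_cam" (4x4, takes a point from camera to tool coordinates, whose origin is the TCP and whose axes are the flange's). Camera axes: x right, y down, z forward; pixel columns grow to the right and rows downward; lengths in mm; the calibration is good to about 2 mm. A picture is of the moment at which its call begins: read the wrist's pose just before it. get_calibration takes no time and is no camera call.
- bot.sign_off(): hands the job in; it is judged then, once.
The state is a dict: "time_s": time; "joint_positions": joint angles; "joint_vel": joint speeds; "joint_efforts": joint torques, N m; "ee_pos": TCP position; "tool_rot": TCP orientation; "force": force on the tool from outside, world axes, zero at the start; "torque": the same for the moment, N m; "grip_width": finger opening in mm; "finger_force": force on a finger pad.
Only numpy, scipy, OpenCV 4.12 (cv2) and the standard library are available. Lean on these libraries where they do the work, as an engineer would, in place of code of your own. Each camera call takes 0.05 s, during which the arm holds its last target. There are 200 camera calls.

## Working session

There is one attempt and no reset: what is moved stays moved. The work goes in short steps, Python scripts to look and compute and a tool call to move; the robot and the scene stay as the last step left them, time stands still between calls to the robot, and variables do not carry over. Pictures are saved under pics/ and viewed, at most 14 in all, crops included, and the job is handed in when it is done.

Besides the shell and the picture viewer there is one more tool, called after "Request:" as name(argument=value, ...), one argument or row to a line, values as JSON. play_rows: Moves the arm, as the interface text tells. Its arguments: {"type":"object","properties":{"deltas":{"type":"array","items":{"type":"object","properties":{"translation":{"type":"array","items":{"type":"number"}},"turn":{"type":"number"}}}},"claw":{"type":"number"},"force":{"type":"number"}},"required":["deltas"]}

```bash
mkdir -p pics; ls
python3 - <<'E'
from cell import bot
import cv2
for n in ["scene","side"]:
    cv2.imwrite(f"pics/{n}0.png",bot.grab_frame(n)[:,:,::-1])
    c=bot.get_calibration(n);print(n,c)
print(bot.get_calibration("wrist"))
s=bot.observe();print(s['ee_pos'],s['tool_rot'],s['time_s'],s['force'],bot.nose_length)
E
```

```text
pics
scene {'mtx': array([[477.00040373,   0.        , 321.83959427],
       [  0.        , 477.00040373, 242.9789415 ],
       [  0.        ,   0.        ,   1.        ]]), 'rvec': array([ 1.63442054,  2.2122612 , -0.62773371]), 'tvec': array([ 155.59573456, -458.02624219, 1450.90950178])}
side {'mtx': array([[530.67644701,   0.        , 325.56272482],
       [  0.        , 530.67644701, 233.64983955],
       [  0.        ,   0.        ,   1.        ]]), 'rvec': array([ 0.36901042, -2.81422515,  1.06525236]), 'tvec': array([576.27039205, 126.80891559, 962.69228175])}
{'mtx': array([[407.36124848,   0.        , 323.99829682],
       [  0.        , 407.36124848, 242.56032131],
       [  0.        ,   0.        ,   1.        ]]), 'T_tool_cam': array([[-2.28655151e-04, -9.65493955e-01, -2.60425364e-01,
         7.05835237e+01],
       [ 9.99999781e-01, -5.89503672e-05, -6.59455265e-04,
         1.35034312e-01],
       [ 6.21347901e-04, -2.60425458e-01,  9.65493757e-01,
        -1.45193402e+02],
       [ 0.00000000e+00,  0.00000000e+00,  0.00000000e+00,
         1.00000000e+00]])}
[229.82435939 580.75729687 238.91988498] [ 1.87234576e-01  9.82314973e-01 -7.06816355e-04 -8.30058070e-05] 0.1 [0.75712012 0.1895461  0.16959147] 17.0
```

View pics/scene0.png

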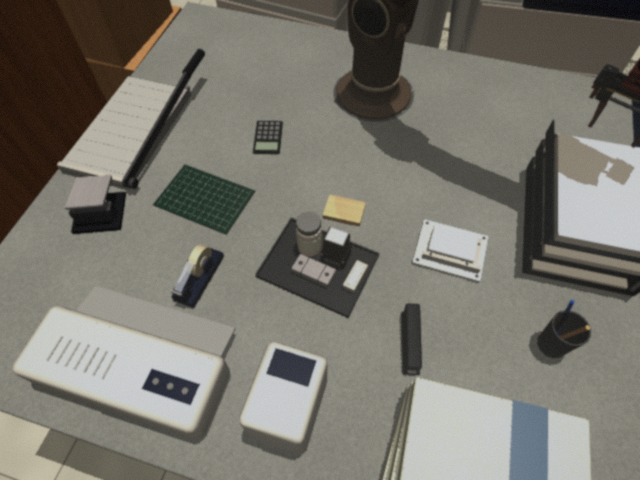

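View pics/side0.png

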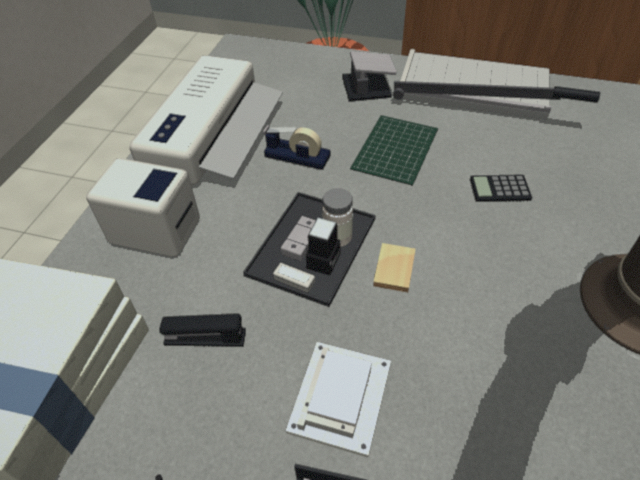

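```bash
cat > h.py <<'E'
import numpy as np, cv2
from scipy.spatial.transform import Rotation as R
from cell import bot
def cam(n,s=None):
    c=bot.get_calibration(n);K=np.array(c['mtx'])
    if n=="wrist":
        T=np.array(c['T_tool_cam']);q=R.from_quat(s['tool_rot']).as_matrix()
        return K,q@T[:3,:3],q@T[:3,3]+s['ee_pos']   # cam->world
    r=cv2.Rodrigues(np.array(c['rvec']))[0]
    return K,r.T,-r.T@np.array(c['tvec'])
def px(C,uv,z):
    K,r,o=C;uv=np.atleast_2d(np.array(uv,float))
    d=(r@np.linalg.inv(K)@np.c_[uv,np.ones(len(uv))].T).T
    return o+d*((z-o[2])/d[:,2:])
def proj(C,p):
    K,r,o=C;q=(K@(r.T@(np.atleast_2d(p)-o).T)).T
    return q[:,:2]/q[:,2:]
def yaw(s):
    m=R.from_quat(s['tool_rot']).as_matrix();return np.arctan2(m[1,0],m[0,0])
def go(x,y,z,yw,s=None):
    "delta from measured pose to target TCP with tool-x heading yw: tool-frame cm, deg"
    s=s or bot.observe();m=R.from_quat(s['tool_rot']).as_matrix()
    d=m.T@(np.array([x,y,z])-s['ee_pos'])/10
    a=-(yw-yaw(s)); a=(a+np.pi)%(2*np.pi)-np.pi
    print('cm',d.round(2),'turn',round(np.degrees(a),2),'alt',round(np.degrees((a+2*np.pi)%(2*np.pi)-np.pi),2))
def shot(name,w="wrist"):
    s=bot.observe();f=bot.grab_frame(w);cv2.imwrite(f'pics/{name}.png',f[:,:,::-1]);np.save(f'pics/{name}.npy',[*s['ee_pos'],*s['tool_rot']])
    return s
def load(name):
    a=np.load(f'pics/{name}.npy');return cam("wrist",dict(ee_pos=a[:3],tool_rot=a[3:]))
E
python3 - <<'E'
from h import *
S=cam("scene");D=cam("side")
def p(n,C,uv,z):print(n,px(C,uv,z)[:,:2].round(0).tolist())
p('tray',S,[[292,221],[378,256],[349,312],[258,273]],14)
p('tray',D,[[300,194],[375,214],[328,302],[246,272]],14)
p('mat',S,[[187,167],[253,189],[230,230],[155,205]],3)
p('board',S,[[329,197],[365,204],[360,223],[323,215]],16)
p('board',D,[[385,246],[414,247],[410,288],[376,285]],16)
p('pile',S,[[435,224],[480,234],[477,262],[428,250]],55)
p('jig',S,[[425,222],[488,235],[480,279],[413,265]],12)
p('jar',S,[309,220],110);p('jar',D,[337,197],110)
p('stamp',S,[337,237],95);p('stamp',D,[323,228],95)
p('weight',S,[314,266],27);p('weight',D,[298,236],27)
p('tin',S,[355,275],24)
print(yaw(bot.observe()))
E
```

```text
tray [[527.0, -78.0], [563.0, 151.0], [721.0, 123.0], [689.0, -106.0]]
tray [[683.0, -104.0], [514.0, -86.0], [552.0, 151.0], [720.0, 124.0]]
mat [[436.0, -411.0], [454.0, -212.0], [591.0, -220.0], [577.0, -435.0]]
board [[430.0, -11.0], [425.0, 83.0], [485.0, 86.0], [489.0, -9.0]]
board [[477.0, -4.0], [422.0, -16.0], [413.0, 84.0], [475.0, 93.0]]
pile [[462.0, 261.0], [459.0, 367.0], [537.0, 370.0], [538.0, 259.0]]
jig [[432.0, 239.0], [425.0, 394.0], [552.0, 391.0], [561.0, 235.0]]
jar [[574.0, -16.0]]
jar [[579.0, -21.0]]
stamp [[589.0, 55.0]]
stamp [[587.0, 49.0]]
weight [[640.0, 16.0]]
weight [[647.0, 23.0]]
tin [[633.0, 113.0]]
2.7649002751625273
```

Run:
```python
from h import *
go(500,300,240,np.pi)
```

```text
cm [-35.45 -16.17  -0.08] turn -21.58 alt 158.42
```

Request:
play_rows(
  deltas=[
    {"translation": [-4,-2,0],"turn": -4},
    {"translation": [-8,-4,0],"turn": -8},
    {"translation": [-12,-6,0],"turn": -12},
    {"translation": [-16,-8,0],"turn": -16},
    {"translation": [-20,-10,0],"turn": -20},
    {"translation": [-24,-12,0],"turn": -21.6},
    {"translation": [-28,-14,0],"turn": -21.6},
    {"translation": [-32,-15.5,0],"turn": -21.6},
    {"translation": [-35.4,-16.2,0],"turn": -21.6},
    {"translation": [-35.4,-16.2,0],"turn": -21.6},
    {"translation": [-35.4,-16.2,0],"turn": -21.6},
  ],
  claw=1,
)

```text
time_s: 1.2
ee_pos: [499.6, 299.7, 239.1]
tool_rot: [0.001, 1.0, -0.0, -0.001]
force: [-0.0, -0.4, 0.3]
grip_width: 87.7
finger_force: 0.0
```

Run:
```python
from h import *
s=shot("jig1");print(s['ee_pos'],yaw(s),s['time_s']);go(570,20,250,np.pi)
```

```text
[499.62024273 299.67740715 239.0962265 ] 3.1399098209497653 1.2
cm [ -7.11 -28.08  -1.09] turn 0.03 alt -179.97
```

View pics/jig1.png

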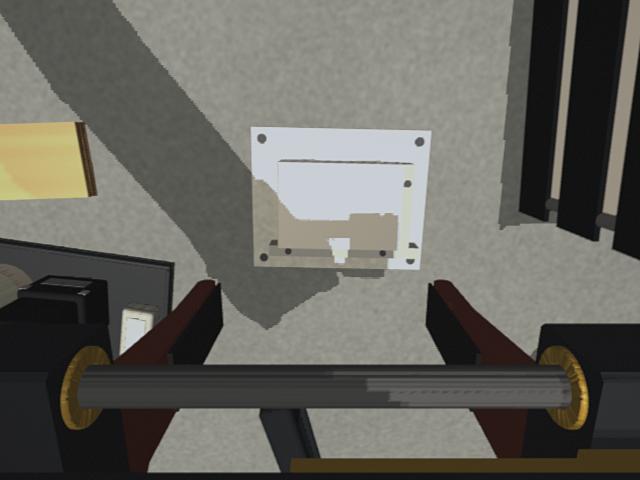

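Request:
play_rows(
  deltas=[
    {"translation": [-3,-4,-1],"turn": 0},
    {"translation": [-6,-8,-2],"turn": 0},
    {"translation": [-9,-12,-3],"turn": 0},
    {"translation": [-12,-16,-4],"turn": 0},
    {"translation": [-15,-20,-4],"turn": 0},
    {"translation": [-18,-24,-4],"turn": 0},
    {"translation": [-20,-28,-4],"turn": 0},
    {"translation": [-20,-28,-4],"turn": 0},
    {"translation": [-20,-28,-4],"turn": 0},
  ],
)

```text
time_s: 2.15
ee_pos: [699.3, 20.9, 278.9]
tool_rot: [0.0, 1.0, 0.0, -0.001]
force: [-0.2, 0.1, -0.2]
grip_width: 87.9
finger_force: 0.0
```

Run:
```python
from h import *
s=shot("tray1");print(s['ee_pos'],yaw(s),s['time_s'])
i=cv2.imread("pics/jig1.png")[115:285,235:445];cv2.imwrite("pics/jig1c.png",cv2.resize(i,None,fx=3.5,fy=3.5,interpolation=cv2.INTER_CUBIC))
```

```text
[699.31243372  20.85509827 278.88102753] 3.141386557084032 2.15
```

View pics/jig1c.png

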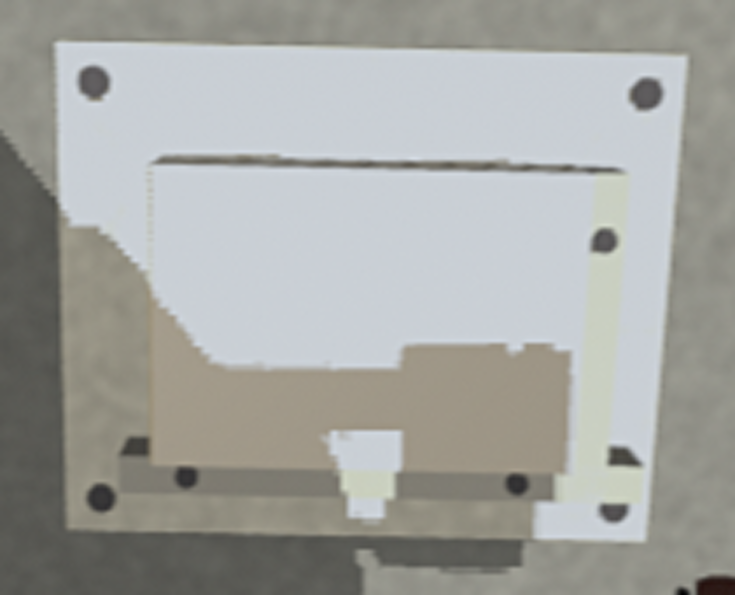

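View pics/tray1.png

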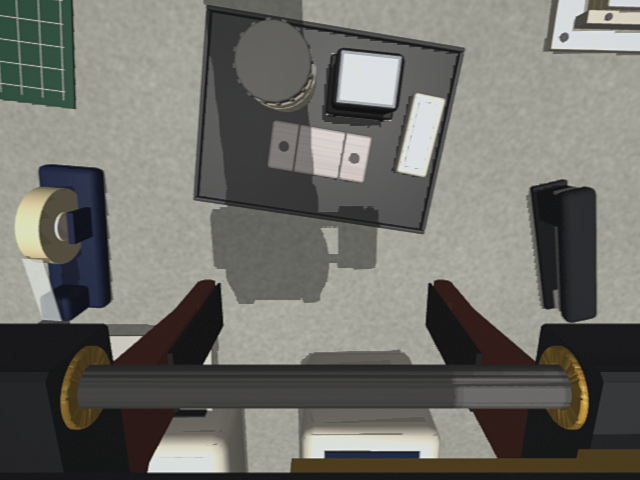

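Run:
```python
from h import *
C=load("jig1")
f=lambda a:np.array(a)/3.5+[235,115]
j=px(C,f([[55,42],[687,56],[647,541],[67,528]]),12)[:,:2];print('jig',j.round(1).tolist(),j.mean(0))
for z in (45,50,55,60,65,70):
  q=px(C,f([[151,163],[595,172],[567,472],[583,472],[150,465]]),z)[:,:2]
  print(z,q.round(1).tolist(),*[np.linalg.norm(q[a]-q[b]).round(1) for a,b in((0,1),(4,2),(4,3),(0,4),(1,2),(1,3))])
i=cv2.imread("pics/tray1.png")[0:240,185:475];cv2.imwrite("pics/tray1c.png",cv2.resize(i,None,fx=2.5,fy=2.5,interpolation=cv2.INTER_CUBIC))
```

```text
jig [[423.8, 235.0], [427.5, 394.1], [556.3, 391.6], [552.2, 232.1]] [489.94062799 313.19000864]
45 [[451.6, 261.9], [453.8, 365.9], [526.9, 362.6], [527.0, 366.5], [525.0, 259.4]] 104.0 103.2 107.2 73.5 73.2 73.1
50 [[451.2, 262.5], [453.5, 364.9], [525.5, 361.7], [525.5, 365.6], [523.6, 260.0]] 102.5 101.7 105.6 72.4 72.1 72.1
55 [[450.9, 263.0], [453.1, 363.9], [524.1, 360.7], [524.1, 364.6], [522.1, 260.6]] 100.9 100.2 104.0 71.3 71.0 71.0
60 [[450.6, 263.6], [452.7, 363.0], [522.6, 359.8], [522.6, 363.6], [520.7, 261.2]] 99.4 98.7 102.4 70.2 70.0 69.9
65 [[450.2, 264.1], [452.4, 362.0], [521.2, 358.9], [521.2, 362.6], [519.3, 261.8]] 97.9 97.1 100.9 69.1 68.9 68.8
70 [[449.9, 264.7], [452.0, 361.0], [519.7, 357.9], [519.8, 361.6], [517.9, 262.3]] 96.3 95.6 99.3 68.0 67.8 67.7
```

View pics/tray1c.png

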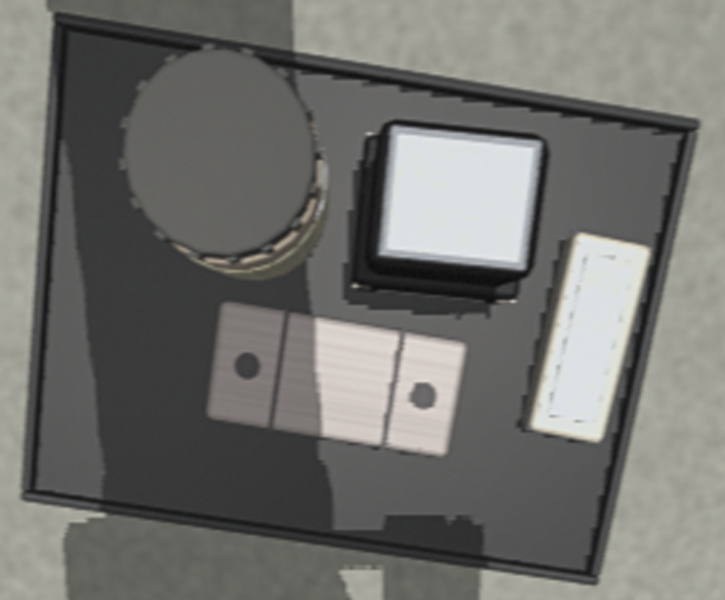

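Run:
```python
from h import *
C=load("tray1")
f=lambda a:np.array(a)/2.5+[185,0]
def rep(n,a,z):
  q=px(C,f(a),z)[:,:2];e=lambda i,j:np.linalg.norm(q[i]-q[j]).round(1)
  v=q[1]+q[2]-q[0]-q[3];w=q[3]+q[2]-q[0]-q[1]
  print(n,q.mean(0).round(1),'y-axis yaw',np.arctan2(-v[0],v[1]).round(3),'x-axis yaw',np.arctan2(w[1],w[0]).round(3),'y len',e(0,1),e(3,2),'x len',e(0,3),e(1,2))
rep('tray',[[55,15],[698,123],[598,582],[23,497]],14)
rep('weight',[[222,302],[467,343],[445,456],[207,416]],27)
rep('stampcov',[[383,121],[549,134],[531,280],[369,268]],99)
rep('white',[[388,127],[535,138],[521,271],[377,257]],99)
rep('tin',[[572,233],[650,248],[603,442],[530,430]],24)
b=px(C,f([[366,133],[352,287],[517,300]]),48);print('stampbase',b.round(1).tolist(),((b[0]+b[2])/2).round(1))
for z in(112,114):print('jar',px(C,f([[219,149],[122,149],[316,149],[219,45],[219,252]]),z).round(1).tolist())
go(571,-20,200,np.pi)
```

```text
tray [623.3  19.9] y-axis yaw -0.151 x-axis yaw -0.148 y len 237.9 238.0 x len 176.9 176.6
weight [646.2  16.3] y-axis yaw -0.163 x-axis yaw -0.169 y len 93.2 93.2 x len 42.6 43.1
stampcov [591.1  53.8] y-axis yaw -0.071 x-axis yaw -0.089 y len 49.0 49.5 x len 41.1 41.1
white [590.3  53. ] y-axis yaw -0.081 x-axis yaw -0.074 y len 43.4 44.0 x len 36.3 37.3
tin [631.6 112.3] y-axis yaw -0.169 x-axis yaw -0.173 y len 29.8 29.1 x len 73.2 72.7
stampbase [[563.1, 27.1, 48.0], [613.1, 22.4, 48.0], [617.6, 80.8, 48.0]] [590.4  53.9  48. ]
jar [[578.5, -15.6, 112.0], [578.5, -43.1, 112.0], [578.5, 11.9, 112.0], [551.9, -14.7, 112.0], [606.1, -16.5, 112.0]]
jar [[578.8, -15.4, 114.0], [578.8, -42.7, 114.0], [578.8, 11.9, 114.0], [552.4, -14.5, 114.0], [606.3, -16.3, 114.0]]
cm [12.8  -4.25  7.92] turn 0.13 alt -179.87
```

Request:
play_rows(
  deltas=[
    {"translation": [2,-2,0],"turn": 8},
    {"translation": [4,-4,0],"turn": 16},
    {"translation": [6,-6,0],"turn": 24},
    {"translation": [8,-8,0],"turn": 32},
    {"translation": [9,-8,0],"turn": 40},
    {"translation": [9,-8,0],"turn": 48},
    {"translation": [9,-8,0],"turn": 56},
    {"translation": [9,-8,0],"turn": 64},
    {"translation": [9,-8,0],"turn": 72},
    {"translation": [9,-8,0],"turn": 80},
    {"translation": [9,-8,0],"turn": 86},
    {"translation": [9,-8,0],"turn": 90},
    {"translation": [9,-8,0],"turn": 90},
    {"translation": [9,-8,0],"turn": 90},
  ],
)

```text
time_s: 3.6
ee_pos: [609.4, -57.3, 279.7]
tool_rot: [0.705, 0.709, 0.0, -0.0]
force: [0.4, -0.8, 0.9]
grip_width: 87.9
finger_force: 0.0
```

Run:
```python
from h import *
s=shot("tray2");print(s['ee_pos'],yaw(s),s['joint_positions'])
i=cv2.imread("pics/tray2.png");cv2.imwrite("pics/tray2c.png",cv2.resize(i[0:300,170:570],None,fx=2,fy=2,interpolation=cv2.INTER_CUBIC))
go(579,-15.5,200,np.pi/2)
```

```text
[609.42865406 -57.336888   279.71121542] 1.576367674172463 [-0.3669672   0.38388617  0.52518674  1.60400091 -0.20334177  1.20847539
  0.20462165]
cm [ 4.25 -3.03  7.98] turn 0.27 alt -179.73
```

View pics/tray2c.png

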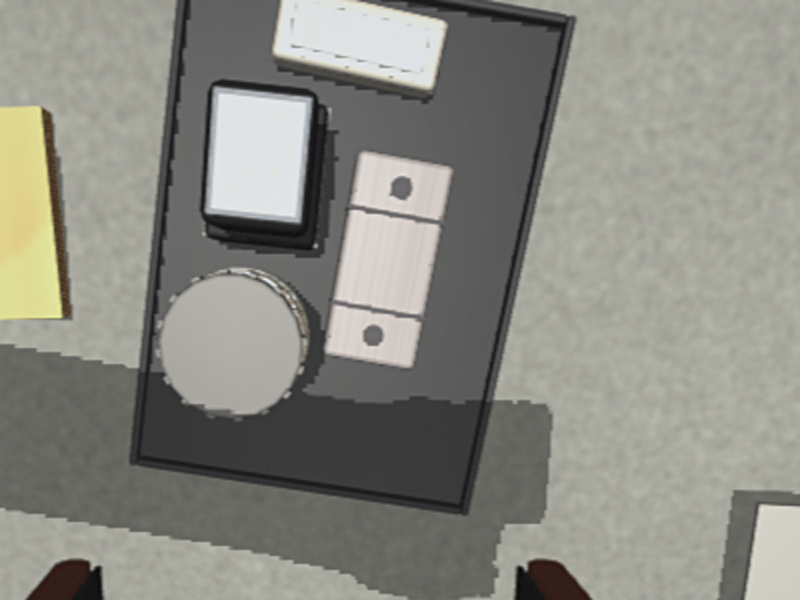

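Run:
```python
from h import *
C=load("tray2")
f=lambda a:np.array(a)/2+[170,0]
P=lambda n,a,z:print(n,px(C,f(a),z)[:,:2].mean(0).round(1),px(C,f(a),z)[:,:2].round(1).tolist())
P('jar',[[158,345],[306,345],[231,272],[231,418]],114)
P('weight',[[359,151],[453,169],[414,368],[327,352]],27)
P('stamp',[[209,84],[317,91],[303,228],[203,217]],99)
P('white',[[219,89],[313,96],[300,222],[208,213]],99)
P('boardedge',[[43,107],[62,319]],16)
P('tray',[[135,462],[467,512]],14)
```

```text
jar [580.7 -15.9] [[552.9, -15.7], [608.8, -15.4], [581.0, 11.1], [579.9, -43.5]]
weight [646.9  14.9] [[632.3, 64.1], [675.5, 56.6], [661.2, -34.3], [618.7, -26.8]]
stamp [590.5  52.9] [[572.8, 77.5], [612.4, 75.4], [607.4, 27.4], [569.3, 31.2]]
white [591.2  52.9] [[576.5, 75.9], [610.9, 73.7], [606.3, 29.6], [571.3, 32.7]]
boardedge [487.3  35.6] [[486.4, 83.7], [488.2, -12.5]]
tray [606.9 -98.4] [[520.1, -85.3], [693.8, -111.4]]
```

Request:
play_rows(
  deltas=[
    {"translation": [2,-1.5,3]},
    {"translation": [4.2,-2.94,6]},
    {"translation": [4.2,-2.94,8]},
    {"translation": [4.2,-2.94,10]},
    {"translation": [4.2,-2.94,12]},
    {"translation": [4.2,-2.94,14]},
    {"translation": [4.2,-2.94,15.5]},
    {"translation": [4.2,-2.94,16.5]},
    {"translation": [4.2,-2.94,16.8]},
    {"translation": [4.2,-2.94,16.8]},
    {"translation": [4.2,-2.94,16.8]},
  ],
)

```text
invalid input
```

Run:
```python
from h import *
s=bot.observe();print(s['ee_pos'],yaw(s),s['force']);go(580,-15.7,111,np.pi/2)
```

```text
[609.46915495 -57.91098831 279.73317698] 1.5755194744114573 [ 0.25323502 -0.32525407  0.03826384]
cm [ 4.22 -2.93 16.88] turn 0.27 alt -179.73
```

Request:
play_rows(
  deltas=[
    {"translation": [2,-1.5,3],"turn": 0},
    {"translation": [4.2,-2.94,6],"turn": 0},
    {"translation": [4.2,-2.94,8],"turn": 0},
    {"translation": [4.2,-2.94,10],"turn": 0},
    {"translation": [4.2,-2.94,12],"turn": 0},
    {"translation": [4.2,-2.94,14],"turn": 0},
    {"translation": [4.2,-2.94,15.5],"turn": 0},
    {"translation": [4.2,-2.94,16.5],"turn": 0},
    {"translation": [4.2,-2.94,16.8],"turn": 0},
    {"translation": [4.2,-2.94,16.8],"turn": 0},
    {"translation": [4.2,-2.94,16.8],"turn": 0},
  ],
)

```text
time_s: 4.75
ee_pos: [580.7, -17.8, 112.3]
tool_rot: [0.707, 0.707, 0.0, 0.0]
force: [-0.2, 0.2, 1.0]
grip_width: 87.7
finger_force: 0.0
```

Request:
play_rows(
  deltas=[
    {"translation": [0,0,0],"turn": 0},
    {"translation": [0,0,0],"turn": 0},
    {"translation": [0,0,0],"turn": 0},
    {"translation": [0,0,0],"turn": 0},
    {"translation": [0,0,0],"turn": 0},
    {"translation": [0,0,0],"turn": 0},
  ],
  claw=0.3,
  force=15,
)

```text
time_s: 5.35
ee_pos: [580.2, -17.7, 111.7]
tool_rot: [0.707, 0.707, 0.0, -0.0]
force: [-0.8, 0.1, 2.2]
grip_width: 54.5
finger_force: 15.0
```

Run:
```python
from h import *
s=bot.observe();print(s['ee_pos'],yaw(s),s['force']);go(515,-270,231,np.pi/2)
```

```text
[580.18064698 -17.71410157 111.72620634] 1.5710054050821871 [-0.75477041  0.10256436  2.18654605]
cm [-25.23  -6.52 -11.93] turn 0.01 alt -179.99
```

Request:
play_rows(
  deltas=[
    {"translation": [0,0,-1],"turn": 0},
    {"translation": [0,0,-3],"turn": 0},
    {"translation": [0,0,-6],"turn": 0},
    {"translation": [0,0,-9],"turn": 0},
    {"translation": [-2,-1,-12],"turn": 0},
    {"translation": [-5,-2,-12],"turn": 0},
    {"translation": [-9,-3,-12],"turn": 0},
    {"translation": [-13,-4,-12],"turn": 0},
    {"translation": [-17,-5,-12],"turn": 0},
    {"translation": [-21,-6,-12],"turn": 0},
    {"translation": [-24,-6.5,-12],"turn": 0},
    {"translation": [-25,-6.5,-11],"turn": 0},
    {"translation": [-25,-6.5,-9],"turn": 0},
    {"translation": [-25,-6.5,-6],"turn": 0},
    {"translation": [-25,-6.5,-3.5],"turn": 0},
    {"translation": [-25,-6.5,-2],"turn": 0},
    {"translation": [-25,-6.5,-1],"turn": 0},
    {"translation": [-25,-6.5,-0.4],"turn": 0},
    {"translation": [-25,-6.5,-0.1],"turn": 0},
    {"translation": [-25,-6.5,-0.1],"turn": 0},
  ],
)

```text
time_s: 7.35
ee_pos: [515.6, -267.8, 113.0]
tool_rot: [0.707, 0.707, 0.0, 0.0]
force: [-0.2, -0.4, -1.9]
grip_width: 54.9
finger_force: 15.0
```

Request:
play_rows(
  deltas=[
    {"translation": [0,0,0.1],"turn": 0},
    {"translation": [0,0,0.15],"turn": 0},
    {"translation": [0,0,0.15],"turn": 0},
  ],
)

```text
time_s: 7.65
ee_pos: [515.5, -267.8, 111.5]
tool_rot: [0.707, 0.707, 0.0, 0.0]
force: [-0.3, -0.3, -2.1]
grip_width: 54.8
finger_force: 15.0
```

Request:
play_rows(
  deltas=[
    {"translation": [0,0,0.05],"turn": 0},
    {"translation": [0,0,0.1],"turn": 0},
    {"translation": [0,0,0.1],"turn": 0},
  ],
)

```text
time_s: 7.95
ee_pos: [515.4, -267.9, 110.7]
tool_rot: [0.707, 0.707, 0.0, 0.0]
force: [-2.2, 0.1, 4.5]
grip_width: 54.7
finger_force: 15.0
```

Request:
play_rows(
  deltas=[
    {"translation": [0,0,0],"turn": 0},
    {"translation": [0,0,0],"turn": 0},
    {"translation": [0,0,0],"turn": 0},
    {"translation": [0,0,0],"turn": 0},
    {"translation": [0,0,-1],"turn": 0},
    {"translation": [0,0,-3],"turn": 0},
    {"translation": [0,0,-6],"turn": 0},
    {"translation": [0,0,-9],"turn": 0},
    {"translation": [0,0,-12],"turn": 0},
    {"translation": [2,1,-12],"turn": 0},
    {"translation": [6,2,-12],"turn": 0},
    {"translation": [10,3,-12],"turn": 0},
    {"translation": [14,4,-12],"turn": 0},
    {"translation": [18,5,-12],"turn": 0},
    {"translation": [22,6,-12],"turn": 0},
    {"translation": [26,7,-12],"turn": 0},
    {"translation": [30,7.5,-12],"turn": 0},
    {"translation": [32,7.5,-12],"turn": 0},
    {"translation": [32,7.5,-12],"turn": 0},
    {"translation": [32,7.5,-12],"turn": 0},
  ],
  claw=1,
)

```text
time_s: 9.95
ee_pos: [590.2, 51.6, 230.6]
tool_rot: [0.707, 0.707, -0.0, 0.0]
force: [-0.8, -0.7, 0.3]
grip_width: 87.8
finger_force: 0.0
```

Run:
```python
from h import *
s=bot.observe();print(s['ee_pos'],yaw(s),s['force']);go(590.7,53.2,78,np.pi/2-0.083)
```

```text
[590.16494592  51.64873229 230.59584587] 1.5712630147523208 [-0.80804006 -0.71864818  0.27704687]
cm [ 0.16  0.05 15.26] turn 4.78 alt -175.22
```

Request:
play_rows(
  deltas=[
    {"translation": [0.1,0.05,2],"turn": 4.8},
    {"translation": [0.1,0.05,5],"turn": 4.8},
    {"translation": [0.1,0.05,8],"turn": 4.8},
    {"translation": [0.1,0.05,11],"turn": 4.8},
    {"translation": [0.1,0.05,13],"turn": 4.8},
    {"translation": [0.1,0.05,14.5],"turn": 4.8},
    {"translation": [0.1,0.05,15.2],"turn": 4.8},
    {"translation": [0.1,0.05,15.2],"turn": 4.8},
    {"translation": [0.1,0.05,15.2],"turn": 4.8},
  ],
)

```text
time_s: 10.85
ee_pos: [591.3, 52.8, 79.0]
tool_rot: [0.736, 0.677, 0.0, 0.0]
force: [0.6, -0.1, -0.2]
grip_width: 87.9
finger_force: 0.0
```

Request:
play_rows(
  deltas=[
    {"translation": [0,0,0],"turn": 0},
    {"translation": [0,0,0],"turn": 0},
    {"translation": [0,0,0],"turn": 0},
    {"translation": [0,0,0],"turn": 0},
    {"translation": [0,0,0],"turn": 0},
    {"translation": [0,0,0],"turn": 0},
    {"translation": [0,0,0],"turn": 0},
  ],
  claw=0.2,
  force=15,
)

```text
time_s: 11.55
ee_pos: [590.6, 53.3, 78.1]
tool_rot: [0.736, 0.677, -0.0, -0.0]
force: [-0.6, 0.2, 0.7]
grip_width: 41.9
finger_force: 15.0
```

Run:
```python
from h import *
s=bot.observe();print(s['ee_pos'],yaw(s),s['force']);go(515,-370,200,yaw(s))
```

```text
[590.57841594  53.3374708   78.09437432] 1.4872659614024981 [-0.59712333  0.1598194   0.66290881]
cm [-42.82  -4.   -12.19] turn 0.0 alt -180.0
```

Request:
play_rows(
  deltas=[
    {"translation": [0,0,-1],"turn": 0},
    {"translation": [0,0,-3],"turn": 0},
    {"translation": [0,0,-6],"turn": 0},
    {"translation": [0,0,-10],"turn": 0},
    {"translation": [0,0,-13],"turn": 0},
    {"translation": [-2,-0.2,-15],"turn": 0},
    {"translation": [-6,-0.6,-16],"turn": 0},
    {"translation": [-10,-1,-16],"turn": 0},
    {"translation": [-14,-1.4,-16],"turn": 0},
    {"translation": [-18,-1.8,-16],"turn": 0},
    {"translation": [-22,-2.2,-16],"turn": 0},
    {"translation": [-26,-2.6,-16],"turn": 0},
    {"translation": [-30,-3,-16],"turn": 0},
    {"translation": [-34,-3.4,-16],"turn": 0},
    {"translation": [-38,-3.8,-16],"turn": 0},
    {"translation": [-41,-4,-16],"turn": 0},
    {"translation": [-42.5,-4,-16],"turn": 0},
    {"translation": [-42.5,-4,-16],"turn": 0},
  ],
)

```text
time_s: 13.35
ee_pos: [514.4, -368.8, 238.4]
tool_rot: [0.737, 0.676, -0.0, 0.0]
force: [-0.5, -0.1, -1.2]
grip_width: 41.8
finger_force: 14.9
```

Request:
play_rows(
  deltas=[
    {"translation": [0,0,1],"turn": 0},
    {"translation": [0,0,3],"turn": 0},
    {"translation": [0,0,6],"turn": 0},
    {"translation": [0,0,9],"turn": 0},
    {"translation": [0,0,12],"turn": 0},
    {"translation": [0,0,14],"turn": 0},
    {"translation": [0,0,15],"turn": 0},
    {"translation": [0,0,15.5],"turn": 0},
    {"translation": [0,0,15.9],"turn": 0},
    {"translation": [0,0,16.05],"turn": 0},
    {"translation": [0,0,16.1],"turn": 0},
    {"translation": [0,0,16.1],"turn": 0},
  ],
)

```text
time_s: 14.55
ee_pos: [515.6, -367.1, 77.8]
tool_rot: [0.736, 0.677, 0.0, 0.0]
force: [0.6, -0.3, -0.9]
grip_width: 41.8
finger_force: 14.9
```

Request:
play_rows(
  deltas=[
    {"translation": [0,0,0.05],"turn": 0},
    {"translation": [0,0,0.05],"turn": 0},
    {"translation": [0,0,0.05],"turn": 0},
  ],
)

```text
time_s: 14.85
ee_pos: [515.5, -367.1, 77.1]
tool_rot: [0.736, 0.677, 0.0, 0.0]
force: [-0.2, 0.6, 1.6]
grip_width: 41.8
finger_force: 15.0
```

Request:
play_rows(
  deltas=[
    {"translation": [0,0,0],"turn": 0},
    {"translation": [0,0,0],"turn": 0},
    {"translation": [0,0,0],"turn": 0},
    {"translation": [0,0,0],"turn": 0},
    {"translation": [0,0,-1],"turn": 0},
    {"translation": [0,0,-4],"turn": 0},
    {"translation": [0,0,-8],"turn": 0},
    {"translation": [0,0,-12],"turn": 0},
    {"translation": [2,-0.5,-13],"turn": -1},
    {"translation": [6,-1.5,-13],"turn": -2},
    {"translation": [10,-2.5,-13],"turn": -3},
    {"translation": [14,-3.5,-13],"turn": -4},
    {"translation": [18,-4.5,-13],"turn": -4.8},
    {"translation": [22,-5.5,-13],"turn": -4.8},
    {"translation": [26,-6.8,-13],"turn": -4.8},
    {"translation": [30,-8,-13],"turn": -4.8},
    {"translation": [33,-8.8,-13],"turn": -4.8},
    {"translation": [33.7,-8.8,-13],"turn": -4.8},
    {"translation": [33.7,-8.8,-13],"turn": -4.8},
    {"translation": [33.7,-8.8,-13],"turn": -4.8},
  ],
  claw=1,
)

```text
time_s: 16.85
ee_pos: [456.1, -25.0, 207.0]
tool_rot: [0.707, 0.707, 0.0, 0.0]
force: [0.3, -0.3, -0.0]
grip_width: 87.9
finger_force: 0.0
```

Run:
```python
from h import *
s=shot("board1");print(s['ee_pos'],yaw(s),s['time_s'])
```

```text
[456.14642956 -24.98984757 207.04698662] 1.569809472752164 16.85
```

View pics/board1.png

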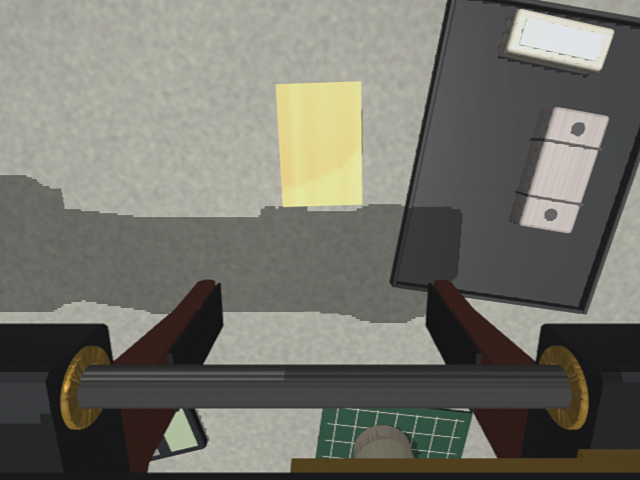

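Run:
```python
from h import *
C=load("board1")
for n,a,z in(('board',[[276.5,84.5],[361.5,82],[362,205],[283,207]],16),('weight',[[553,107.5],[609,117],[570,233.5],[520,226]],27)):
  q=px(C,a,z)[:,:2];y=q[0]+q[1]-q[2]-q[3];x=q[1]+q[2]-q[0]-q[3]
  print(n,q.mean(0).round(1),np.arctan2(-y[0],y[1]).round(3),np.arctan2(x[1],x[0]).round(3),np.linalg.norm(x)/2,np.linalg.norm(y)/2,q.round(1).tolist())
  c=q.mean(0)
  if n=='board': go(c[0],c[1],21,np.pi/2+0.02)
```

```text
board [454.1  34.6] 0.026 0.025 65.86279651662703 96.03303714218637 [[420.0, 81.7], [485.7, 83.5], [488.3, -12.6], [422.4, -14.2]]
cm [ 6.   -0.22 18.59] turn -1.26 alt 178.74
weight [645.2  14.6] -0.156 -0.154 43.331049088496904 92.98481107194056 [[630.5, 64.0], [674.3, 57.0], [658.9, -34.5], [617.0, -28.2]]
```

Request:
play_rows(
  deltas=[
    {"translation": [3,-0.1,2],"turn": -1.4},
    {"translation": [6,-0.2,5],"turn": -1.4},
    {"translation": [6,-0.2,8],"turn": -1.4},
    {"translation": [6,-0.2,11],"turn": -1.4},
    {"translation": [6,-0.2,14],"turn": -1.4},
    {"translation": [6,-0.2,16.5],"turn": -1.4},
    {"translation": [6,-0.2,18],"turn": -1.4},
    {"translation": [6,-0.2,18.6],"turn": -1.4},
    {"translation": [6,-0.2,18.6],"turn": -1.4},
    {"translation": [6,-0.2,18.6],"turn": -1.4},
  ],
)

```text
time_s: 17.9
ee_pos: [454.4, 35.6, 21.2]
tool_rot: [0.699, 0.715, 0.0, 0.0]
force: [0.2, 0.3, -0.1]
grip_width: 87.9
finger_force: 0.0
```

Request:
play_rows(
  deltas=[
    {"translation": [0,0,0],"turn": 0},
    {"translation": [0,0,0],"turn": 0},
    {"translation": [0,0,0],"turn": 0},
    {"translation": [0,0,0],"turn": 0},
    {"translation": [0,0,0],"turn": 0},
    {"translation": [0,0,0],"turn": 0},
  ],
  claw=0.5,
  force=20,
)

```text
time_s: 18.5
ee_pos: [454.0, 36.5, 21.1]
tool_rot: [0.698, 0.716, 0.0, 0.0]
force: [-1.0, 0.3, 7.4]
grip_width: 65.7
finger_force: 20.0
```

Run:
```python
from h import *
s=bot.observe();print(s['ee_pos'],yaw(s),s['force']);e=np.array(s['ee_pos'])
go(489.7,312.8,e[2]+100,np.pi/2-0.022)
```

```text
[454.01205367  36.47319474  21.10950292] 1.5956791604247362 [-0.99381558  0.30713913  7.40198397]
cm [27.54  4.26 -9.99] turn 2.69 alt -177.31
```

Request:
play_rows(
  deltas=[
    {"translation": [0,0,-0.5],"turn": 0},
    {"translation": [0,0,-2],"turn": 0},
    {"translation": [0,0,-5],"turn": 0},
    {"translation": [0,0,-8],"turn": 0},
    {"translation": [2,0.3,-10],"turn": 0.5},
    {"translation": [6,0.9,-10],"turn": 1},
    {"translation": [10,1.5,-10],"turn": 1.5},
    {"translation": [14,2.1,-10],"turn": 2},
    {"translation": [18,2.7,-10],"turn": 2.5},
    {"translation": [22,3.4,-10],"turn": 2.7},
    {"translation": [25.5,4,-10],"turn": 2.7},
    {"translation": [27.5,4.26,-9],"turn": 2.7},
    {"translation": [27.6,4.26,-8],"turn": 2.7},
    {"translation": [27.6,4.26,-7],"turn": 2.7},
    {"translation": [27.6,4.26,-6.5],"turn": 2.7},
    {"translation": [27.6,4.26,-6.5],"turn": 2.7},
  ],
)

```text
time_s: 20.1
ee_pos: [489.3, 311.3, 84.9]
tool_rot: [0.716, 0.698, -0.001, 0.0]
force: [-0.4, 0.3, -0.9]
grip_width: 65.8
finger_force: 20.0
```

Run:
```python
from h import *
s=bot.observe();print(s['ee_pos'],yaw(s),s['force'])
shot("place_w");a=bot.grab_frame("side")[:,:,::-1][310:470,260:420];b=bot.grab_frame("scene")[:,:,::-1][170:300,380:520]
w=cv2.imread("pics/place_w.png")[150:420,150:490]
cv2.imwrite("pics/pl.png",np.hstack([cv2.resize(a,(400,400),interpolation=2),cv2.resize(w,(400,400),interpolation=2)]))
for _ in range(5):pass
```

```text
[489.27162457 311.34840374  84.85134556] 1.546373891014667 [-0.36000293  0.28924773 -0.86022241]
```

View pics/pl.png

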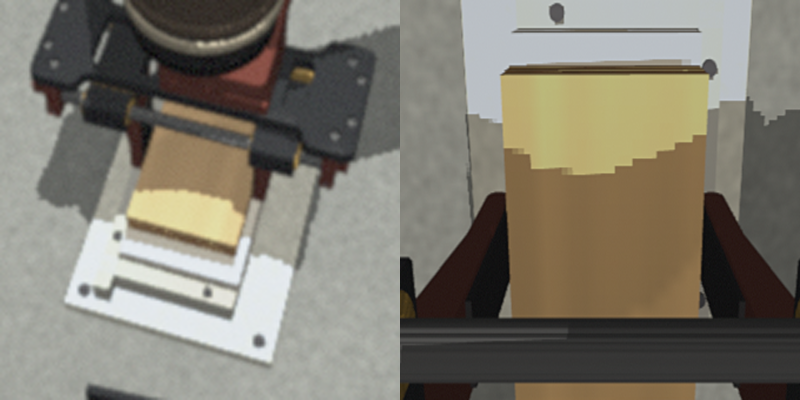

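Run:
```python
from h import *
C=load("place_w")
f=lambda a:(np.array(a)-[400,0])/[400/340,400/270]+[150,150]
print('board edge top',px(C,f([[503,74],[708,72]]),79.7).round(1).tolist())
for z in(32,42,45,50):print(z,px(C,f([[513,30],[700,30]]),z).round(1).tolist(),px(C,f([[467,0]]),12).round(1))
cv2.imwrite("pics/pl2.png",cv2.resize(cv2.imread("pics/place_w.png")[140:240,210:450],None,fx=3.3,fy=3.3,interpolation=2))
```

```text
board edge top [[458.8, 358.9, 79.7], [523.5, 357.9, 79.7]]
32 [[453.5, 365.7, 32.0], [529.9, 363.8, 32.0]] [[430.  374.9  12. ]]
42 [[455.5, 366.5, 42.0], [528.0, 364.7, 42.0]] [[430.  374.9  12. ]]
45 [[456.1, 366.8, 45.0], [527.4, 365.0, 45.0]] [[430.  374.9  12. ]]
50 [[457.0, 367.2, 50.0], [526.4, 365.5, 50.0]] [[430.  374.9  12. ]]
```

View pics/pl2.png

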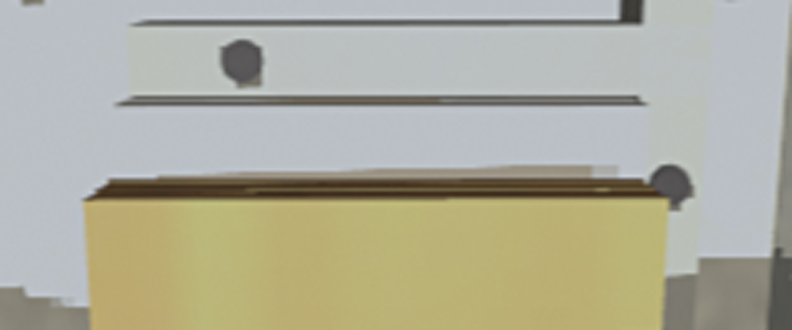

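Run:
```python
from h import *
C=load("place_w")
f=lambda a:np.array(a)/3.3+[210,140]
q=px(C,f([[84,199],[669,198]]),79.7);print('board top edge',q.round(1).tolist(),np.linalg.norm(q[0]-q[1]))
q=px(C,f([[108,180],[645,180]]),63.7);print('board bottom edge',q.round(1).tolist(),np.linalg.norm(q[0]-q[1]))
for z in(38,42,46,50):
  q=px(C,f([[115,104],[648,104]]),z);print(z,q.round(1).tolist(),np.linalg.norm(q[0]-q[1]).round(1))
```

```text
board top edge [[458.0, 358.8, 79.7], [523.9, 357.3, 79.7]] 65.89140012593644
board bottom edge [[457.6, 358.6, 63.7], [524.3, 357.0, 63.7]] 66.68344915463938
38 [[454.1, 365.6, 38.0], [529.4, 363.8, 38.0]] 75.3
42 [[454.9, 366.0, 42.0], [528.6, 364.2, 42.0]] 73.7
46 [[455.7, 366.3, 46.0], [527.8, 364.6, 46.0]] 72.2
50 [[456.5, 366.7, 50.0], [527.0, 365.0, 50.0]] 70.6
```

Request:
play_rows(
  deltas=[
    {"translation": [0.13,0.03,0.4],"turn": 0},
    {"translation": [0.25,0.06,0.8],"turn": 0},
    {"translation": [0.25,0.06,1.2],"turn": 0},
    {"translation": [0.25,0.06,1.5],"turn": 0},
    {"translation": [0.25,0.06,1.7],"turn": 0},
    {"translation": [0.25,0.06,1.8],"turn": 0},
    {"translation": [0.25,0.06,1.8],"turn": 0},
  ],
)

```text
time_s: 20.95
ee_pos: [490.2, 315.7, 67.5]
tool_rot: [0.715, 0.699, -0.0, -0.0]
force: [0.2, -0.4, -0.7]
grip_width: 65.8
finger_force: 20.0
```

Request:
play_rows(
  deltas=[
    {"translation": [0,0,0.05],"turn": 0},
    {"translation": [0,0,0.1],"turn": 0},
    {"translation": [0,0,0.15],"turn": 0},
    {"translation": [0,0,0.15],"turn": 0},
  ],
)

```text
time_s: 21.35
ee_pos: [490.2, 315.7, 66.1]
tool_rot: [0.715, 0.699, 0.0, -0.0]
force: [0.6, 0.5, 0.2]
grip_width: 65.9
finger_force: 20.0
```

Request:
play_rows(
  deltas=[
    {"translation": [0,0,0.05],"turn": 0},
    {"translation": [0,0,0.1],"turn": 0},
    {"translation": [0,0,0.1],"turn": 0},
  ],
)

```text
time_s: 21.65
ee_pos: [490.2, 315.7, 65.1]
tool_rot: [0.715, 0.699, -0.0, -0.0]
force: [-0.3, 0.4, -0.9]
grip_width: 66.4
finger_force: 20.0
```

Request:
play_rows(
  deltas=[
    {"translation": [0,0,0.05],"turn": 0},
    {"translation": [0,0,0.1],"turn": 0},
    {"translation": [0,0,0.1],"turn": 0},
  ],
)

```text
time_s: 21.95
ee_pos: [490.2, 315.7, 64.1]
tool_rot: [0.715, 0.699, -0.0, -0.0]
force: [0.1, -1.0, -1.0]
grip_width: 65.8
finger_force: 20.0
```

Request:
play_rows(
  deltas=[
    {"translation": [0,0,0.04],"turn": 0},
    {"translation": [0,0,0.07],"turn": 0},
    {"translation": [0,0,0.07],"turn": 0},
  ],
)

```text
time_s: 22.25
ee_pos: [490.2, 315.8, 63.6]
tool_rot: [0.715, 0.699, 0.0, -0.0]
force: [-1.0, -1.0, 2.2]
grip_width: 65.8
finger_force: 20.0
```

Request:
play_rows(
  deltas=[
    {"translation": [0,0,0.04],"turn": 0},
    {"translation": [0,0,0.07],"turn": 0},
    {"translation": [0,0,0.07],"turn": 0},
  ],
)

```text
time_s: 22.55
ee_pos: [490.2, 315.8, 63.6]
tool_rot: [0.715, 0.699, 0.0, -0.0]
force: [-2.8, -1.5, 9.2]
grip_width: 65.9
finger_force: 20.0
```

Request:
play_rows(
  deltas=[
    {"translation": [0,0,-0.06],"turn": 0},
    {"translation": [0,0,-0.06],"turn": 0},
    {"translation": [0,0,-0.06],"turn": 0},
    {"translation": [0,0,-0.06],"turn": 0},
    {"translation": [0,0,-0.06],"turn": 0},
    {"translation": [0,0,-0.5],"turn": 0},
    {"translation": [0,0,-1.5],"turn": 0},
    {"translation": [0,0,-4],"turn": 0},
    {"translation": [-2,0,-8],"turn": 0},
    {"translation": [-4,0,-11],"turn": 0},
    {"translation": [-6,0,-13],"turn": 0},
    {"translation": [-7,0,-13],"turn": 0},
    {"translation": [-7,0,-13],"turn": 0},
    {"translation": [-7,0,-13],"turn": 0},
  ],
  claw=0.95,
)

```text
time_s: 23.95
ee_pos: [488.1, 246.3, 192.0]
tool_rot: [0.715, 0.699, -0.0, -0.0]
force: [-0.4, 0.5, 0.5]
grip_width: 83.4
finger_force: 0.0
```

Run:
```python
from h import *
s=shot("bp");print(s['ee_pos'],yaw(s),s['time_s'])
cv2.imwrite("pics/bpc.png",cv2.resize(cv2.imread("pics/bp.png")[40:300,200:470],None,fx=2.3,fy=2.3,interpolation=2))
go(646.2,15.3,140,np.pi/2-0.16)
```

```text
[488.07540463 246.3038308  192.01848828] 1.5487135610364584 23.95
cm [-22.78  16.33   5.16] turn 7.94 alt -172.06
```

View pics/bpc.png

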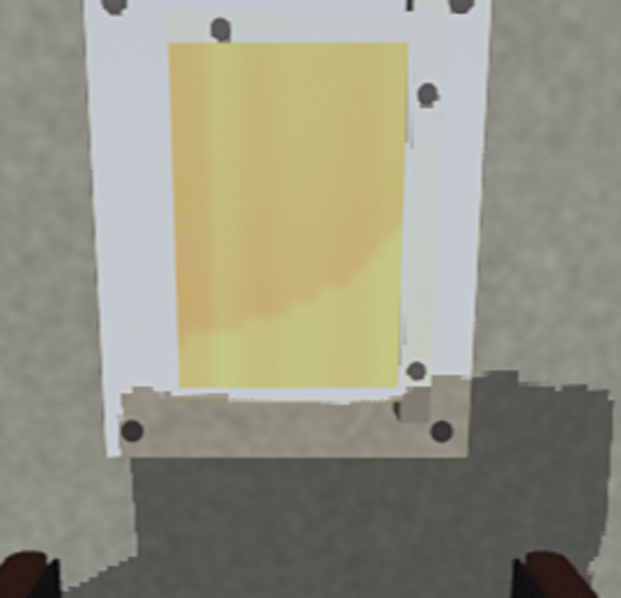

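Run:
```python
from h import *
C=load("bp")
f=lambda a:np.array(a)/2.3+[200,40]
q=px(C,f([[169,43],[408,43],[400,387],[180,387]]),58.7)[:,:2];y=q[0]+q[1]-q[2]-q[3];x=q[1]+q[2]-q[0]-q[3]
print(q.mean(0),np.arctan2(-y[0],y[1]),np.arctan2(x[1],x[0]),np.linalg.norm(x)/2,np.linalg.norm(y)/2)
j=px(C,f([[107,457],[467,457],[490,0],[85,0]]),12)[:,:2];print(j.round(1).tolist())
m=(j[0]+j[1])/2;print('jig c',m+80*np.array([.023,1]))
```

```text
[491.02160818 314.35693744] -0.016668864490885893 -0.022289302225460522 65.91222322545211 95.62042516601451
[[424.0, 234.0], [553.1, 231.2], [556.1, 380.8], [427.8, 383.7]]
jig c [490.39610659 312.61622006]
```

Request:
play_rows(
  deltas=[
    {"translation": [-2,1.5,0],"turn": 0},
    {"translation": [-5,3.6,0],"turn": 1},
    {"translation": [-8,5.8,0],"turn": 3},
    {"translation": [-11,8,0],"turn": 5},
    {"translation": [-14,10,0],"turn": 7},
    {"translation": [-17,12.2,0],"turn": 7.9},
    {"translation": [-20,14.4,0],"turn": 7.9},
    {"translation": [-22.3,16,1],"turn": 7.9},
    {"translation": [-22.8,16.3,3],"turn": 7.9},
    {"translation": [-22.8,16.3,6],"turn": 7.9},
    {"translation": [-22.8,16.3,8],"turn": 7.9},
    {"translation": [-22.8,16.3,9],"turn": 7.9},
    {"translation": [-22.8,16.3,9],"turn": 7.9},
    {"translation": [-22.8,16.3,9],"turn": 7.9},
  ],
  claw=0.75,
)

```text
time_s: 25.4
ee_pos: [646.8, 14.6, 102.9]
tool_rot: [0.761, 0.648, -0.0, 0.0]
force: [-0.3, -0.8, 0.5]
grip_width: 65.8
finger_force: 0.0
```

Run:
```python
from h import *
s=bot.observe();print(s['ee_pos'],yaw(s),s['force']);go(646.2,15.3,23.5,np.pi/2-0.16)
```

```text
[646.84431544  14.55768853 102.92391701] 1.411040092783251 [-0.25234085 -0.80372866  0.53324442]
cm [ 0.06 -0.08  7.94] turn 0.01 alt -179.99
```

Request:
play_rows(
  deltas=[
    {"translation": [0,0,2],"turn": 0},
    {"translation": [0,0,4],"turn": 0},
    {"translation": [0,0,6],"turn": 0},
    {"translation": [0,0,7.2],"turn": 0},
    {"translation": [0,0,7.9],"turn": 0},
    {"translation": [0,0,7.9],"turn": 0},
    {"translation": [0,0,7.9],"turn": 0},
  ],
)

```text
time_s: 26.1
ee_pos: [647.1, 14.1, 24.6]
tool_rot: [0.761, 0.648, 0.0, 0.0]
force: [-0.2, 0.1, 0.5]
grip_width: 65.8
finger_force: 0.0
```

Request:
play_rows(
  deltas=[
    {"translation": [0,0,0],"turn": 0},
    {"translation": [0,0,0],"turn": 0},
    {"translation": [0,0,0],"turn": 0},
    {"translation": [0,0,0],"turn": 0},
    {"translation": [0,0,0],"turn": 0},
    {"translation": [0,0,0],"turn": 0},
  ],
  claw=0.3,
  force=40,
)

```text
time_s: 26.7
ee_pos: [646.2, 14.3, 24.2]
tool_rot: [0.761, 0.648, -0.0, -0.0]
force: [-2.6, 0.7, 5.9]
grip_width: 44.3
finger_force: 40.0
```

Run:
```python
from h import *
s=bot.observe();print(s['ee_pos'],yaw(s),s['force']);e=s['ee_pos']
go(491,314.3,e[2]+110,np.pi/2-0.022)
```

```text
[646.23507163  14.26821056  24.18023399] 1.4104627603377575 [-2.59520273  0.74588294  5.94548748]
cm [ 27.14 -20.12 -10.98] turn -7.93 alt 172.07
```

Request:
play_rows(
  deltas=[
    {"translation": [0,0,-0.3],"turn": 0},
    {"translation": [0,0,-1],"turn": 0},
    {"translation": [0,0,-3],"turn": 0},
    {"translation": [0,0,-6],"turn": 0},
    {"translation": [0,0,-9],"turn": 0},
    {"translation": [1,-0.8,-11],"turn": 0},
    {"translation": [4,-3,-12],"turn": -1},
    {"translation": [7,-5.2,-12],"turn": -2},
    {"translation": [10,-7.4,-12],"turn": -4},
    {"translation": [13,-9.6,-12],"turn": -6},
    {"translation": [16,-11.8,-12],"turn": -7.9},
    {"translation": [19,-14,-12],"turn": -7.9},
    {"translation": [22,-16.2,-12],"turn": -7.9},
    {"translation": [24.5,-18.2,-12],"turn": -7.9},
    {"translation": [26.4,-19.6,-12],"turn": -7.9},
    {"translation": [27.1,-20.1,-12],"turn": -7.9},
    {"translation": [27.1,-20.1,-11],"turn": -7.9},
    {"translation": [27.1,-20.1,-10],"turn": -7.9},
    {"translation": [27.1,-20.1,-9.5],"turn": -7.9},
    {"translation": [27.1,-20.1,-9.5],"turn": -7.9},
  ],
)

```text
time_s: 28.7
ee_pos: [491.4, 311.8, 117.4]
tool_rot: [0.716, 0.698, -0.001, 0.0]
force: [-0.8, -0.2, -7.2]
grip_width: 45.0
finger_force: 40.0
```

Run:
```python
from h import *
s=shot("wp");print(s['ee_pos'],yaw(s),s['force']);go(491,314.3,60,np.pi/2-0.022)
cv2.imwrite("pics/wpc.png",cv2.resize(cv2.imread("pics/wp.png")[130:380,190:460],None,fx=2.3,fy=2.3,interpolation=2))
```

```text
[491.41158758 311.78125831 117.36005162] 1.5460857829289871 [-0.79481886 -0.24778881 -7.20256467]
cm [ 0.21 -0.07  5.8 ] turn -0.14 alt 179.86
```

View pics/wpc.png

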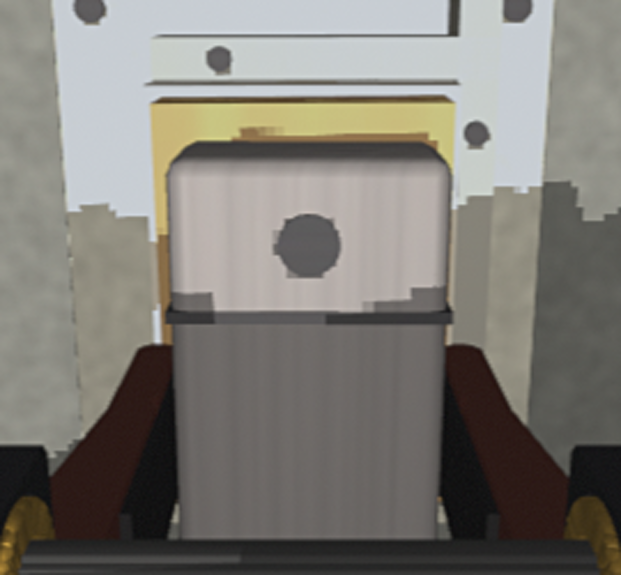

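Run:
```python
from h import *
C=load("wp")
f=lambda a:np.array(a)/2.3+[190,130]
print('board',px(C,f([[151,102],[455,101]]),58.7).round(1).tolist())
print('wt',px(C,f([[168,172],[449,172]]),119).round(1).tolist(),'edge',px(C,f([[308,160],[308,156]]),120).round(1).tolist(), 'lower edge',px(C,f([[308,143]]),97.2).round(1).tolist(), px(C,f([[308,143]]),118).round(1).tolist())
```

```text
board [[459.2, 363.5, 58.7], [524.7, 362.0, 58.7]]
wt [[471.4, 358.5, 119.0], [514.9, 357.4, 119.0]] edge [[493.1, 360.0, 120.0], [493.1, 360.6, 120.0]] lower edge [[493.0, 359.3, 97.2]] [[493.2, 362.3, 118.0]]
```

Request:
play_rows(
  deltas=[
    {"translation": [0.12,-0.06,0.5],"turn": 0},
    {"translation": [0.23,-0.12,1],"turn": 0},
    {"translation": [0.23,-0.12,1.6],"turn": 0},
    {"translation": [0.23,-0.12,2.2],"turn": 0},
    {"translation": [0.23,-0.12,2.7],"turn": 0},
    {"translation": [0.23,-0.12,3.1],"turn": 0},
    {"translation": [0.23,-0.12,3.4],"turn": 0},
    {"translation": [0.23,-0.12,3.55],"turn": 0},
    {"translation": [0.23,-0.12,3.55],"turn": 0},
    {"translation": [0.23,-0.12,3.55],"turn": 0},
  ],
)

```text
time_s: 29.75
ee_pos: [490.3, 316.2, 83.4]
tool_rot: [0.715, 0.699, 0.0, 0.0]
force: [0.5, 1.0, -6.0]
grip_width: 44.8
finger_force: 40.0
```

Request:
play_rows(
  deltas=[
    {"translation": [0,0,0.04],"turn": 0},
    {"translation": [0,0,0.08],"turn": 0},
    {"translation": [0,0,0.12],"turn": 0},
    {"translation": [0,0,0.12],"turn": 0},
  ],
)

```text
time_s: 30.15
ee_pos: [490.2, 316.1, 82.0]
tool_rot: [0.715, 0.699, 0.0, -0.0]
force: [-0.2, -0.1, -5.8]
grip_width: 44.6
finger_force: 40.0
```

Request:
play_rows(
  deltas=[
    {"translation": [-0.1,0,0],"turn": 0},
    {"translation": [-0.2,0,0],"turn": 0},
    {"translation": [-0.2,0,0.05],"turn": 0},
    {"translation": [-0.2,0,0.1],"turn": 0},
    {"translation": [-0.2,0,0.1],"turn": 0},
    {"translation": [-0.2,0,0.1],"turn": 0},
  ],
)

```text
time_s: 30.75
ee_pos: [490.1, 314.1, 81.0]
tool_rot: [0.715, 0.699, -0.0, -0.0]
force: [-1.2, -0.1, -6.5]
grip_width: 45.1
finger_force: 40.0
```

Run:
```python
from h import *
s=shot("wp2");print(s['ee_pos'],yaw(s),s['force'])
cv2.imwrite("pics/wpc2.png",cv2.resize(cv2.imread("pics/wp2.png")[130:380,190:460],None,fx=2.3,fy=2.3,interpolation=2))
```

```text
[490.12221222 314.10814896  81.0007686 ] 1.548346488257572 [-1.16799083 -0.06340651 -6.52104867]
```

View pics/wpc2.png

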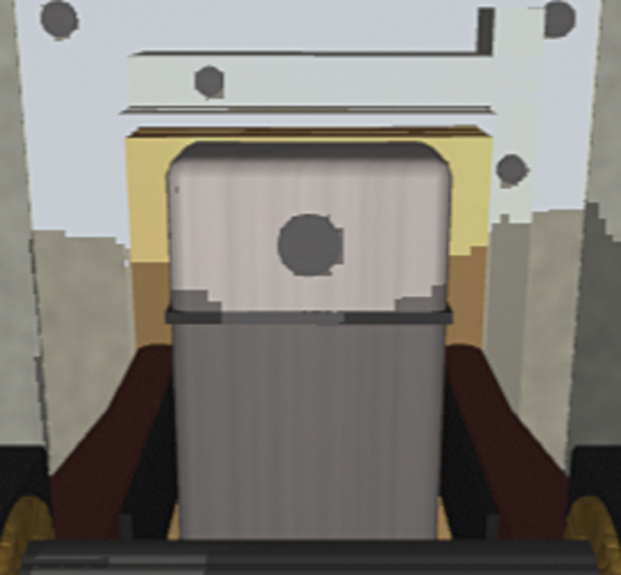

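Run:
```python
from h import *
C=load("wp2")
f=lambda a:np.array(a)/2.3+[190,130]
print('board',px(C,f([[127,137],[491,136]]),58.7).round(1).tolist(),px(C,f([[140,128]]),43).round(1))
print('wt',px(C,f([[168,172],[449,172]]),83).round(1).tolist(),'lower edge',px(C,f([[308,143]]),61.5).round(1).tolist(),px(C,f([[308,158]]),84).round(1).tolist())
print('pile',px(C,f([[120,114],[495,113]]),42.7).round(1).tolist())
```

```text
board [[459.3, 363.2, 58.7], [524.4, 361.9, 58.7]] [[458.9 362.8  43. ]]
wt [[470.0, 360.8, 83.0], [513.4, 359.9, 83.0]] lower edge [[491.7, 361.8, 61.5]] [[491.7, 362.7, 84.0]]
pile [[455.1, 365.6, 42.7], [528.1, 364.1, 42.7]]
```

Request:
play_rows(
  deltas=[
    {"translation": [0,0,0.04],"turn": 0},
    {"translation": [0,0,0.08],"turn": 0},
    {"translation": [0,0,0.1],"turn": 0},
    {"translation": [0,0,0.1],"turn": 0},
  ],
)

```text
time_s: 31.2
ee_pos: [490.1, 314.1, 80.0]
tool_rot: [0.715, 0.699, -0.0, -0.0]
force: [0.4, 0.5, -6.5]
grip_width: 44.6
finger_force: 40.0
```

Request:
play_rows(
  deltas=[
    {"translation": [0,0,0.03],"turn": 0},
    {"translation": [0,0,0.06],"turn": 0},
    {"translation": [0,0,0.06],"turn": 0},
  ],
)

```text
time_s: 31.5
ee_pos: [490.1, 314.1, 79.4]
tool_rot: [0.715, 0.699, -0.0, 0.0]
force: [-0.0, 0.0, -6.9]
grip_width: 44.6
finger_force: 40.0
```

Request:
play_rows(
  deltas=[
    {"translation": [0,0,0.03],"turn": 0},
    {"translation": [0,0,0.06],"turn": 0},
    {"translation": [0,0,0.06],"turn": 0},
  ],
)

```text
time_s: 31.8
ee_pos: [490.1, 314.1, 78.8]
tool_rot: [0.715, 0.699, -0.0, -0.0]
force: [0.1, -0.3, -6.8]
grip_width: 44.6
finger_force: 40.0
```

Request:
play_rows(
  deltas=[
    {"translation": [0,0,0.03],"turn": 0},
    {"translation": [0,0,0.06],"turn": 0},
    {"translation": [0,0,0.06],"turn": 0},
  ],
)

```text
time_s: 32.1
ee_pos: [490.2, 314.1, 78.6]
tool_rot: [0.715, 0.699, 0.0, -0.0]
force: [-2.1, -1.6, -0.1]
grip_width: 44.7
finger_force: 40.0
```

```bash
cat > cmd.py <<'E'
from h import *
# commanded world pose bookkeeping: pos, yaw; D list of call-final (tx,ty,tz,turn)
D=[(-35.4,-16.2,0,-21.6),(-20,-28,-4,0),(9,-8,0,90),(4.2,-2.94,16.8,0,'jar'),(-25,-6.5,-.1,0),(0,0,.15,0),(0,0,.1,0,'jarmat'),(32,7.5,-12,0),
(.1,.05,15.2,4.8,'stamp'),(-42.5,-4,-16,0),(0,0,16.1,0),(0,0,.05,0,'stampmat'),(33.7,-8.8,-13,-4.8),(6,-.2,18.6,-1.4,'board'),(27.6,4.26,-6.5,2.7),
(.25,.06,1.8,0),(0,0,.15,0),(0,0,.1,0),(0,0,.1,0),(0,0,.07,0),(0,0,.07,0,'boardplace'),(-7,0,-13,0),(-22.8,16.3,9,7.9),(0,0,7.9,0,'weight'),
(27.1,-20.1,-9.5,-7.9),(.23,-.12,3.55,0),(0,0,.12,0),(-.2,0,.1,0),(0,0,.1,0),(0,0,.06,0),(0,0,.06,0),(0,0,.06,0,'now')]
def run(D,p=(229.976,581.154,239.653),y=2.7649):
    p=np.array(p);out={}
    for d in D:
        c,s=np.cos(y),np.sin(y)
        p=p+10*np.array([d[0]*c+d[1]*s,d[0]*s-d[1]*c,-d[2]]);y-=np.radians(d[3])
        if len(d)>4:out[d[4]]=(p,y)
    return p,y,out
def to(a,b):
    "tool delta cm,turn from cmd pose a to b"
    d=(b[0]-a[0])/10;c,s=np.cos(a[1]),np.sin(a[1])
    return np.round([d[0]*c+d[1]*s,d[0]*s-d[1]*c,-d[2]],2),round(np.degrees(a[1]-b[1]),2)
E
python3 - <<'E'
from cmd import *
p,y,o=run(D)
for k,v in o.items():print(k,v[0].round(1),round(v[1],3))
print(to((p,y),o['stampmat']),to((p,y),o['jarmat']))
E
```

```text
jar [580.3 -17.7 111.7] 1.571
jarmat [ 515.3 -267.7  110.2] 1.571
stamp [590.7  53.3  78.2] 1.487
stampmat [ 515.4 -366.9   76.7] 1.487
board [453.8  36.3  20.7] 1.596
boardplace [490.2 315.8  62.8] 1.548
weight [646.5  14.2  23.8] 1.411
now [490.2 314.1  78.3] 1.548
(array([-68.02,   4.05,   0.16]), np.float64(3.5)) (array([-58.11,   3.82,  -3.19]), np.float64(-1.3))
```

Request:
play_rows(
  deltas=[
    {"translation": [0,0,0],"turn": 0},
    {"translation": [0,0,0],"turn": 0},
    {"translation": [0,0,0],"turn": 0},
    {"translation": [0,0,0],"turn": 0},
    {"translation": [0,0,-0.5],"turn": 0},
    {"translation": [0,0,-2],"turn": 0},
    {"translation": [0,0,-5],"turn": 0},
    {"translation": [0,0,-9],"turn": 0},
    {"translation": [-2,0,-12],"turn": 0},
    {"translation": [-6,0.4,-14],"turn": 0},
    {"translation": [-10,0.7,-14],"turn": 0},
    {"translation": [-14,1,-14],"turn": 0},
    {"translation": [-18,1.2,-14],"turn": 0},
    {"translation": [-22,1.4,-14],"turn": 0},
    {"translation": [-26,1.7,-14],"turn": 0},
    {"translation": [-30,2,-14],"turn": 0},
    {"translation": [-34,2.2,-14],"turn": 0},
    {"translation": [-38,2.5,-14],"turn": 0},
    {"translation": [-42,2.8,-14],"turn": -0.6},
    {"translation": [-46,3,-14],"turn": -1.3},
  ],
  claw=0.95,
)

```text
time_s: 34.1
ee_pos: [509.9, -148.1, 219.7]
tool_rot: [0.707, 0.707, 0.001, 0.0]
force: [1.0, -0.6, 0.2]
grip_width: 83.6
finger_force: 0.0
```

Request:
play_rows(
  deltas=[
    {"translation": [-3.5,0.2,0],"turn": 0},
    {"translation": [-6.5,0.4,0],"turn": 0},
    {"translation": [-9,0.6,0],"turn": 0},
    {"translation": [-11,0.7,0],"turn": 0},
    {"translation": [-12.13,0.55,0],"turn": 0},
    {"translation": [-12.13,0.55,2],"turn": 0},
    {"translation": [-12.13,0.55,5],"turn": 0},
    {"translation": [-12.13,0.55,8],"turn": 0},
    {"translation": [-12.13,0.55,10],"turn": 0},
    {"translation": [-12.13,0.55,10.8],"turn": 0},
    {"translation": [-12.13,0.55,10.8],"turn": 0},
    {"translation": [-12.13,0.55,10.8],"turn": 0},
  ],
)

```text
time_s: 35.3
ee_pos: [515.9, -268.0, 111.4]
tool_rot: [0.707, 0.707, 0.0, 0.001]
force: [0.8, -0.3, -0.4]
grip_width: 83.1
finger_force: 0.0
```

```bash
cat >> cmd.py <<'E'
D+=[(-46,3,-14,-1.3),(-12.13,.55,10.8,0)]
E
python3 - <<'E'
from cmd import *
p,y,o=run(D);s=bot.observe()
print(p,y,s['ee_pos'],to((p,y),o['jarmat']))
E
```

```text
[ 515.39375965 -267.74353369  110.253     ] 1.5710947916358786 [ 515.88315218 -267.96415256  111.416979  ] (array([ 0.  , -0.01,  0.01]), np.float64(0.0))
```

Request:
play_rows(
  deltas=[
    {"translation": [0,0,0],"turn": 0},
    {"translation": [0,0,0],"turn": 0},
    {"translation": [0,0,0],"turn": 0},
    {"translation": [0,0,0],"turn": 0},
    {"translation": [0,0,0],"turn": 0},
    {"translation": [0,0,0],"turn": 0},
  ],
  claw=0.3,
  force=15,
)

```text
time_s: 35.9
ee_pos: [515.4, -267.9, 110.5]
tool_rot: [0.707, 0.707, 0.0, 0.0]
force: [-1.6, 0.6, 3.5]
grip_width: 54.5
finger_force: 15.0
```

Request:
play_rows(
  deltas=[
    {"translation": [0,0,-1],"turn": 0},
    {"translation": [0,0,-3],"turn": 0},
    {"translation": [0,0,-6],"turn": 0},
    {"translation": [0,0,-9],"turn": 0},
    {"translation": [2,1,-12],"turn": 0},
    {"translation": [5,2,-12],"turn": 0},
    {"translation": [9,3,-12],"turn": 0},
    {"translation": [13,4,-12],"turn": 0},
    {"translation": [17,5,-12],"turn": 0},
    {"translation": [21,6,-12],"turn": 0},
    {"translation": [24,6.4,-12],"turn": 0},
    {"translation": [25,6.49,-12],"turn": 0},
    {"translation": [25,6.49,-11],"turn": 0},
    {"translation": [25,6.49,-8],"turn": 0},
    {"translation": [25,6.49,-5],"turn": 0},
    {"translation": [25,6.49,-3],"turn": 0},
    {"translation": [25,6.49,-1.5],"turn": 0},
    {"translation": [25,6.49,-0.8],"turn": 0},
    {"translation": [25,6.49,-0.45],"turn": 0},
    {"translation": [25,6.49,-0.45],"turn": 0},
  ],
)

```text
time_s: 37.9
ee_pos: [580.4, -18.3, 115.0]
tool_rot: [0.707, 0.707, 0.0, 0.0]
force: [-0.2, -0.1, -1.3]
grip_width: 54.7
finger_force: 15.0
```

Request:
play_rows(
  deltas=[
    {"translation": [0,0,0.05],"turn": 0},
    {"translation": [0,0,0.1],"turn": 0},
    {"translation": [0,0,0.15],"turn": 0},
    {"translation": [0,0,0.2],"turn": 0},
    {"translation": [0,0,0.2],"turn": 0},
  ],
)

```text
time_s: 38.4
ee_pos: [580.2, -17.7, 112.8]
tool_rot: [0.707, 0.707, 0.0, 0.0]
force: [0.2, 0.3, -1.7]
grip_width: 54.5
finger_force: 15.0
```

Request:
play_rows(
  deltas=[
    {"translation": [0,0,0.05],"turn": 0},
    {"translation": [0,0,0.1],"turn": 0},
    {"translation": [0,0,0.1],"turn": 0},
  ],
)

```text
time_s: 38.7
ee_pos: [580.2, -17.7, 111.7]
tool_rot: [0.707, 0.707, -0.0, -0.0]
force: [-0.3, -0.2, -1.9]
grip_width: 54.7
finger_force: 15.0
```

Request:
play_rows(
  deltas=[
    {"translation": [0,0,0.03],"turn": 0},
    {"translation": [0,0,0.05],"turn": 0},
    {"translation": [0,0,0.05],"turn": 0},
  ],
)

```text
time_s: 39.0
ee_pos: [580.2, -17.8, 111.6]
tool_rot: [0.707, 0.707, 0.0, -0.0]
force: [-2.0, -0.4, 4.0]
grip_width: 54.9
finger_force: 15.0
```

```bash
cat >> cmd.py <<'E'
D+=[(25,6.49,-.45,0),(0,0,.2,0),(0,0,.1,0),(0,0,.05,0)]
E
python3 - <<'E'
from cmd import *
p,y,o=run(D);s=bot.observe()
print(p,y,s['ee_pos'],to((p,y),o['stampmat']))
E
```

```text
[580.21914055 -17.72417445 111.253     ] 1.5710947916358786 [580.18035498 -17.7885369  111.5584322 ] (array([-34.91,  -6.49,   3.46]), np.float64(4.8))
```

Request:
play_rows(
  deltas=[
    {"translation": [0,0,0],"turn": 0},
    {"translation": [0,0,0],"turn": 0},
    {"translation": [0,0,0],"turn": 0},
    {"translation": [0,0,0],"turn": 0},
    {"translation": [0,0,-1],"turn": 0},
    {"translation": [0,0,-4],"turn": 0},
    {"translation": [0,0,-8],"turn": 0},
    {"translation": [-3,-0.5,-10],"turn": 0},
    {"translation": [-7,-1.3,-10],"turn": 1},
    {"translation": [-11,-2,-10],"turn": 2},
    {"translation": [-15,-3,-10],"turn": 3},
    {"translation": [-19,-3.8,-10],"turn": 4},
    {"translation": [-23,-4.5,-10],"turn": 4.8},
    {"translation": [-27,-5.2,-10],"turn": 4.8},
    {"translation": [-31,-6,-10],"turn": 4.8},
    {"translation": [-34,-6.4,-10],"turn": 4.8},
    {"translation": [-34.9,-6.5,-10],"turn": 4.8},
    {"translation": [-34.9,-6.5,-10],"turn": 4.8},
    {"translation": [-34.9,-6.5,-10],"turn": 4.8},
  ],
  claw=0.95,
)

```text
time_s: 40.9
ee_pos: [515.8, -365.3, 211.2]
tool_rot: [0.736, 0.677, 0.0, -0.0]
force: [0.1, 0.1, 0.4]
grip_width: 83.2
finger_force: 0.0
```

```bash
cat >> cmd.py <<'E'
D+=[(-34.9,-6.5,-10,4.8)]
E
python3 - <<'E'
from cmd import *
p,y,o=run(D);s=bot.observe()
print(p,y,s['ee_pos'],to((p,y),o['stampmat']))
E
```

```text
[ 515.32330767 -366.74355912  211.253     ] 1.487318987540151 [ 515.84709067 -365.30293258  211.24260168] (array([-1.000e-02,  1.000e-02,  1.346e+01]), np.float64(0.0))
```

Descend and grip, then return.

Request:
play_rows(
  deltas=[
    {"translation": [-0.01,0.01,3],"turn": 0},
    {"translation": [-0.01,0.01,6],"turn": 0},
    {"translation": [-0.01,0.01,9],"turn": 0},
    {"translation": [-0.01,0.01,11.5],"turn": 0},
    {"translation": [-0.01,0.01,13],"turn": 0},
    {"translation": [-0.01,0.01,13.4],"turn": 0},
    {"translation": [-0.01,0.01,13.4],"turn": 0},
    {"translation": [-0.01,0.01,13.4],"turn": 0},
    {"translation": [-0.01,0.01,13.4],"turn": 0},
  ],
)

```text
time_s: 41.8
ee_pos: [516.0, -367.2, 78.5]
tool_rot: [0.736, 0.677, 0.0, 0.001]
force: [0.3, -0.1, -0.0]
grip_width: 83.6
finger_force: 0.0
```

Request:
play_rows(
  deltas=[
    {"translation": [0,0,0],"turn": 0},
    {"translation": [0,0,0],"turn": 0},
    {"translation": [0,0,0],"turn": 0},
    {"translation": [0,0,0],"turn": 0},
    {"translation": [0,0,0],"turn": 0},
    {"translation": [0,0,0],"turn": 0},
    {"translation": [0,0,0],"turn": 0},
  ],
  claw=0.2,
  force=15,
)

```text
time_s: 42.5
ee_pos: [515.3, -366.9, 77.2]
tool_rot: [0.736, 0.677, -0.0, -0.0]
force: [-0.1, 0.0, 1.5]
grip_width: 41.9
finger_force: 15.0
```

```bash
cat >> cmd.py <<'E'
D+=[(-.01,.01,13.4,0)]
E
python3 - <<'E'
from cmd import *
p,y,o=run(D);s=bot.observe()
print(p,y,s['ee_pos'],s['grip_width'],to((p,y),o['stamp']))
E
```

```text
[ 515.41462141 -366.85154895   77.253     ] 1.487318987540151 [ 515.29656999 -366.87470129   77.17534765] 41.93694277227949 (array([42.5 ,  4.  , -0.09]), np.float64(0.0))
```

Request:
play_rows(
  deltas=[
    {"translation": [0,0,-1],"turn": 0},
    {"translation": [0,0,-3],"turn": 0},
    {"translation": [0,0,-6],"turn": 0},
    {"translation": [0,0,-10],"turn": 0},
    {"translation": [0,0,-14],"turn": 0},
    {"translation": [2,0.2,-16],"turn": 0},
    {"translation": [6,0.6,-16],"turn": 0},
    {"translation": [10,1,-16],"turn": 0},
    {"translation": [14,1.4,-16],"turn": 0},
    {"translation": [18,1.8,-16],"turn": 0},
    {"translation": [22,2.2,-16],"turn": 0},
    {"translation": [26,2.6,-16],"turn": 0},
    {"translation": [30,3,-16],"turn": 0},
    {"translation": [34,3.4,-16],"turn": 0},
    {"translation": [38,3.8,-16],"turn": 0},
    {"translation": [41,4,-16],"turn": 0},
    {"translation": [42.5,4,-16],"turn": 0},
    {"translation": [42.5,4,-16],"turn": 0},
    {"translation": [42.5,4,-16],"turn": 0},
    {"translation": [42.5,4,-16],"turn": 0},
  ],
)

```text
time_s: 44.5
ee_pos: [590.5, 50.7, 237.6]
tool_rot: [0.737, 0.676, -0.0, 0.0]
force: [-0.1, -0.5, -1.5]
grip_width: 42.0
finger_force: 15.0
```

Request:
play_rows(
  deltas=[
    {"translation": [0,0,1],"turn": 0},
    {"translation": [0,0,3],"turn": 0},
    {"translation": [0,0,6],"turn": 0},
    {"translation": [0,0,9],"turn": 0},
    {"translation": [0,0,12],"turn": 0},
    {"translation": [0,0,14],"turn": 0},
    {"translation": [0,0,15],"turn": 0},
    {"translation": [0,0,15.4],"turn": 0},
    {"translation": [0,0,15.6],"turn": 0},
    {"translation": [0,0,15.7],"turn": 0},
    {"translation": [0,0,15.75],"turn": 0},
    {"translation": [0,0,15.75],"turn": 0},
    {"translation": [0,0,15.75],"turn": 0},
  ],
)

```text
time_s: 45.8
ee_pos: [590.9, 53.5, 80.2]
tool_rot: [0.736, 0.677, 0.0, 0.0]
force: [-0.8, -1.0, -2.0]
grip_width: 41.9
finger_force: 15.0
```

Request:
play_rows(
  deltas=[
    {"translation": [0,0,0.05],"turn": 0},
    {"translation": [0,0,0.1],"turn": 0},
    {"translation": [0,0,0.1],"turn": 0},
    {"translation": [0,0,0.1],"turn": 0},
  ],
)

```text
time_s: 46.2
ee_pos: [590.6, 53.3, 78.7]
tool_rot: [0.736, 0.677, -0.0, -0.0]
force: [0.9, 0.3, -1.9]
grip_width: 41.9
finger_force: 15.0
```

Request:
play_rows(
  deltas=[
    {"translation": [0,0,0.03],"turn": 0},
    {"translation": [0,0,0.05],"turn": 0},
    {"translation": [0,0,0.05],"turn": 0},
  ],
)

```text
time_s: 46.5
ee_pos: [590.7, 53.3, 78.2]
tool_rot: [0.736, 0.677, -0.0, -0.0]
force: [0.4, -0.5, -1.6]
grip_width: 42.1
finger_force: 15.0
```

Request:
play_rows(
  deltas=[
    {"translation": [0,0,0.03],"turn": 0},
    {"translation": [0,0,0.05],"turn": 0},
    {"translation": [0,0,0.05],"turn": 0},
  ],
)

```text
time_s: 46.8
ee_pos: [590.7, 53.3, 78.1]
tool_rot: [0.736, 0.677, 0.0, -0.0]
force: [-2.2, 0.6, 5.7]
grip_width: 41.9
finger_force: 15.0
```

Request:
play_rows(
  deltas=[
    {"translation": [0,0,0],"turn": 0},
    {"translation": [0,0,0],"turn": 0},
    {"translation": [0,0,0],"turn": 0},
    {"translation": [0,0,0],"turn": 0},
    {"translation": [0,0,-1],"turn": 0},
    {"translation": [0,0,-4],"turn": 0},
    {"translation": [0,0,-8],"turn": 0},
    {"translation": [0,0,-12],"turn": 0},
    {"translation": [0,0,-16],"turn": 0},
    {"translation": [-3,1,-20.1],"turn": -2},
    {"translation": [-6,2,-20.1],"turn": -4},
    {"translation": [-9,2.5,-20.1],"turn": -4.8},
    {"translation": [-10.87,2.78,-20.1],"turn": -4.8},
    {"translation": [-10.87,2.78,-20.1],"turn": -4.8},
    {"translation": [-10.87,2.78,-20.1],"turn": -4.8},
    {"translation": [-10.87,2.78,-20.1],"turn": -4.8},
  ],
  claw=0.95,
)

```text
time_s: 48.4
ee_pos: [609.3, -55.6, 278.8]
tool_rot: [0.706, 0.708, 0.0, -0.0]
force: [0.2, -0.3, -1.1]
grip_width: 83.8
finger_force: 0.0
```

Run:
```python
from h import *
s=shot("fin");print(s['ee_pos'],yaw(s))
i=cv2.imread("pics/fin.png");a=cv2.resize(i[0:300,170:570],None,fx=1,fy=1)
cv2.imwrite("pics/side_f.png",bot.grab_frame("side")[:,:,::-1]);b=cv2.imread("pics/side_f.png")[170:470,230:430]
old=cv2.imread("pics/tray2.png")[0:300,170:570]
cv2.imwrite("pics/finc.png",np.vstack([np.hstack([a,old]),np.hstack([cv2.resize(b,(200,300)),np.zeros((300,200,3),np.uint8),cv2.addWeighted(a,.5,old,.5,0)])]))
```

```text
[609.32725409 -55.61771461 278.75750903] 1.5727796641659162
```

View pics/finc.png

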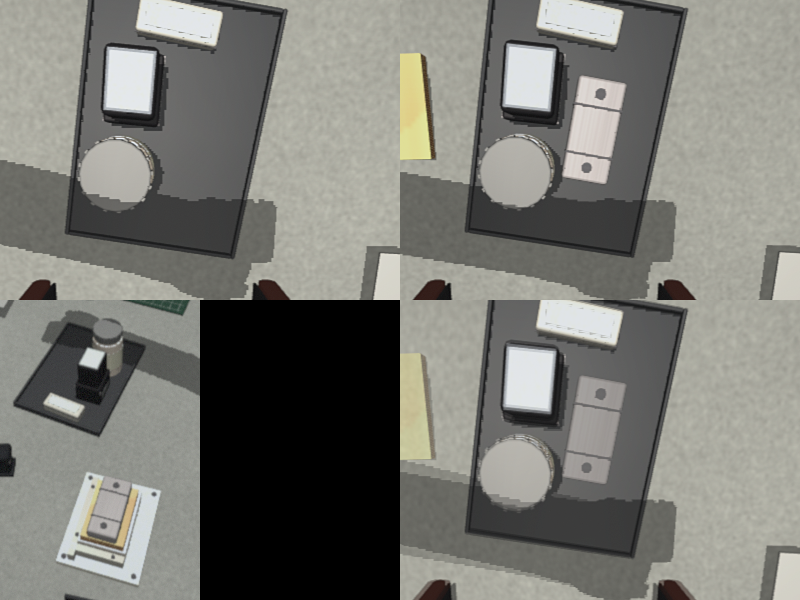

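The jar and stamp are back where they started: jar at about (117,173) and stamp at about (130,82) in the new crop, 1–2 px from the old view like the tray itself. The side view shows the weight lying lengthwise on the board on the pile.

```bash
python3 -c "
from cell import bot
print(bot.sign_off())"
```

```text
the job is handed in; nothing more can be done
None
```

I handed the job in at about 48 s: the board is on the pile (about 2 mm off centre in y), the weight lies lengthwise on the middle of the board, and the jar and stamp are back upright where they stood; I never touched the clip tin, stapler or tape dispenser.

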